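# Unlock a ball mortar's dish with its grinding ball in it and hold it up level

## Task

The mortar's dish is wanted at the table with its ball in it: take the stone ball from its rest and lower it gently into the middle of the dish. Then grip the dish by its round side and turn it in its collar about a quarter turn anticlockwise (seen from above), until the thumb tab is over the brass pin and the twist lock is free, and lift it straight up about 10 cm, level all the way so that the ball stays loose in the middle. Finish while still holding the dish up there, level and still, and leave the things round about where they stand.

Things in the scene. Friction and masses are not known exactly. Their poses are not given: they have to be found in the camera images.
- mortar_board: Wooden board of a ball mortar, 110 mm (its x) by 218 mm (its y), 18 mm high, fixed on its rubber feet; origin: centre of its underside. On its top stand a steel twist-lock collar for the dish at y = +45 mm and a small steel ring, the ball's rest (30 mm outside, 4 mm high), at y = -66 mm.
- collar (a point): Board's top at the axis of the steel collar, where the seated dish's underside is centred; axes as the board's. Collar: 82 mm outside, 12 mm high above this point. Its flange is open in two slots 16 mm wide, at the board's -x and +x side; elsewhere it holds down the dish's lugs.
- release_pin (a point): Small brass pin (6 mm) on the board beside the collar's slot at the board's -x side: marks the release position of the thumb tab.
- mortar_dish: Loose white ceramic dish, 66 mm across its round outside, 34 mm high, about 0.2 kg; origin: centre of its underside, z up. Its foot (48 mm across) has two lugs, at +x and -x, under the collar's flange. The side to grip is upright from 17 to 34 mm above the origin. At the start it is seated and locked, its tab (+x) pointing about along the board's +y.
- dish_centre (a point): Middle of the bowl's floor, on the dish's axis 20 mm above its underside; axes as the dish's. The bowl rises by only 6 degrees to 16 mm radius, then by 40 degrees to the rim (61 mm across, 34 mm above the underside).
- thumb_tab (a point): Point in the thumb tab, 38 mm from the dish's axis on its +x side and 30 mm above its underside; the tab is 13 mm wide, 6 mm thick and ends 43 mm from the axis. With the tab over the brass pin (80 to 86 degrees anticlockwise from the start, good to 5 degrees; a stop follows 4 degrees later) the dish lifts straight out. It turns easily, with 1 to 2 mm play all round.
- stone_ball: Loose grey stone grinding ball, 36 mm in diameter, about 65 g. Its origin lies on its surface and turns with it; use the centre. At the start it lies on the steel ring of the board.
- stone_ball_center (a point): Centre of the ball: at the start 38 mm above the worktop, 20 mm above the board's top; 39 mm above the dish's underside when it lies in the middle of the bowl.
- cloves_jar: Bystander: upright glass spice jar with a white cap, 42 mm across and 100 mm high; origin: centre of its underside.
- fennel_jar: Bystander: upright glass spice jar with a white cap, 42 mm across and 100 mm high; origin: centre of its underside.
- spoon: Bystander: steel teaspoon lying flat, 130 mm long along its x, 27 mm wide, 11 mm high; origin: centre of its underside.

How it is judged:
By the outcome, as a careful person would: the job done as asked, in the order asked, and still so for the second after the job is handed in, while the arm keeps its last pose, push and grip.
It also fails if it takes over 51 s, if anything falls off the work surface, if the arm or the gripper's body presses on something with over 40 N, if the wrist force passes 120 N, or if a joint passes its speed limit or range.

## Robot

A 6-joint arm with a two-finger parallel gripper is mounted at the origin on a cart in front of the work surface, level with it; the furniture and walls round the work are solid. World frame = base frame: x ahead of the robot, y to its left, z up, the work surface at z = 0. Lengths are in m, angles in rad, forces in N, time in s.
With the tool pointing down it reaches from about 0.35 to 0.775 m from the base axis. Payload 5.5 kg.
Tool frame: the origin (TCP) lies between the finger pads; the fingertips stand 22 mm ahead of it and the grasp point (between the pads) lies 3 mm ahead of it; z points along the fingers, y is the line along which they close (so a half turn about z gives the same grasp; the last joint's range is limited). The gripper opens to 85 mm and grips with 20 to 120 N. Pads are 22 mm wide; open, the fingers measure 114 mm over their backs; the gripper's body (76 mm by 85 mm) begins 54 mm behind the grasp point. The pads swing forward as they close: fully open they stand 13 mm farther back than shut.
Start: joints at [-1.423, 0.313, 0.046, 1.304, 0, 1.431], TCP at [0.163, -0.551, 0.253] pointing down, gripper open.
Joint ranges: [-2.76, 2.76], [-0.86, 1.69], [-1.03, 1.26], [-2.2, 2.34], [-1.47, 1.5], [-3.14, 3.14]. Speed limits (rad/s): [2.57, 2.57, 3.14, 3.14, 3.14, 3.14].

## Interface

Orientations are given as a unit quaternion [w, x, y, z].
In Python, from workcell import env gives the robot as it stands.
- The arm moves only by the tool tcp_steps, called after "Emit:" in YAML: its name, and indented under it one key for each argument. Schema: {"type":"object","properties":{"moves":{"type":"array","items":{"type":"object","properties":{"pos":{"type":"array","items":{"type":"number"},"minItems":3,"maxItems":3},"rotvec":{"type":"array","items":{"type":"number"},"minItems":3,"maxItems":3}},"additionalProperties":false},"minItems":1,"maxItems":8},"finger_gap":{"type":"number"},"squeeze":{"type":"number"},"only":{"type":"string"},"quiet":{"type":"boolean"},"lines":{"type":"string"}},"required":["moves"],"additionalProperties":false}. moves is a list of rows, 1 to 8 of them, each an object with the fields pos (a list: dx, dy, dz in units of 50 mm), rotvec (a list: a rotation vector rx, ry, rz in units of 0.2 rad); a field left out counts as zero; each row is the pose to reach, as a shift and turn from the pose commanded when the call began, along the tool's axes at that moment; what a row does not reach only later rows make up. A row lasts 1/8 s, in which the tool goes at most 0.0625 m and 0.188 rad, less where a joint would pass 70% of its speed; a pose out of reach is approached as far as the arm can. finger_gap is the finger opening in m, set as the call begins (left out keeps the last). The fingers move at their own pace and stop on an object; squeeze is the grip in N (left out, the last holds). Time passes only in rows, so rows that do not move let the fingers close. The tool returns the time, the measured TCP pose, the force, the opening and the grip force at its end. only (a regular expression) keeps the lines of the reply that match it, lines (a string "A,B") keeps lines A to B, and quiet returns only ok. Input that does not fit is refused with a message, and nothing moves.
- env.get_state(): the state, without advancing time (a new reading comes with each control period).
- env.read_camera(name): name is "scene" or "side" or "wrist"; returns a dict with "image" (480x640x3 uint8, red, green, blue), "K" (3x3 intrinsics, pixels), "R" (3x3) and "t" (3): a world point X has camera coordinates R X + t. Camera axes: x right, y down, z forward; pixel columns grow to the right and rows downward; lengths in m; the calibration is good to about 2 mm. The wrist camera is an equidistant fisheye: a pixel r from the principal point sees the ray r / f radians off the axis. A picture is of the moment at which its call begins. There is no depth.
- env.hand_in(): hands the job in; it is judged then, once.
The state is a dict: "clock": time; "joint_pos": joint angles; "qvel": joint speeds; "tau": joint torques, N m; "tcp_pos": TCP position; "orientation": TCP orientation; "wrist_force": force on the tool from outside, world axes, zero at the start; "ft_torque": the same for the moment, N m; "finger_gap": finger opening in m; "grip_force": force on a finger pad.
Only numpy, scipy, OpenCV 4.12 (cv2) and the standard library are available. Lean on these libraries where they do the work, as an engineer would, in place of code of your own. Each camera call takes 0.05 s, during which the arm holds its last target. There are 200 camera calls.

## Working session

There is one attempt and no reset: what is moved stays moved. The work goes in short steps, Python scripts to look and compute and a tool call to move; the robot and the scene stay as the last step left them, time stands still between calls to the robot, and variables do not carry over. Pictures are saved under pics/ and viewed, at most 13 in all, crops included, and the job is handed in when it is done.

```bash
ls; mkdir -p pics
```

Run:
```python
from workcell import env
import cv2
for n in ["scene","side","wrist"]:
    c=env.read_camera(n); cv2.imwrite(f"pics/{n}0.png",c["image"][:,:,::-1])
    print(n,c["K"].tolist(),c["R"].round(4).tolist(),c["t"].round(4).tolist())
print(env.get_state())
```

```text
pics
workcell.py
scene [[469.89950876462257, 0.0, 315.92312703167363], [0.0, 469.89950876462257, 246.0384422605452], [0.0, 0.0, 1.0]] [[-0.8715, -0.49, -0.0213], [-0.1987, 0.3925, -0.898], [0.4484, -0.7784, -0.4394]] [0.5111, 0.1949, 0.5874]
side [[617.9325890960883, 0.0, 318.8689867510486], [0.0, 617.9325890960883, 238.06486413733052], [0.0, 0.0, 1.0]] [[-0.914, -0.4052, 0.0209], [-0.2404, 0.4993, -0.8324], [0.3269, -0.7658, -0.5538]] [0.5162, 0.2116, 0.9839]
wrist [[371.64829954431775, 0.0, 328.3104927036854], [0.0, 371.64829954431775, 242.38844532349532], [0.0, 0.0, 1.0]] [[0.2847, -0.9586, -0.0009], [-0.9256, -0.2751, 0.2599], [-0.2494, -0.0731, -0.9656]] [-0.5739, -0.0349, 0.3768]
{'clock': 0.15, 'joint_pos': array([-1.42259724e+00,  3.13814020e-01,  4.52818688e-02,  1.30360314e+00,
        2.01975682e-05,  1.43118357e+00]), 'qvel': array([ 7.16003393e-04,  5.41848927e-05,  5.21749291e-03,  1.28366761e-03,
       -6.86845778e-04, -2.33638380e-03]), 'tau': array([ 1.63705565e-03, -4.81067419e+01,  2.98815268e+01,  1.39084124e-02,
       -1.99721585e-04, -3.04121059e-06]), 'tcp_pos': array([ 0.16315597, -0.55101903,  0.25263874]), 'orientation': array([-6.69517634e-04,  9.89663179e-01,  1.43409709e-01,  7.22450579e-06]), 'wrist_force': array([-0.32132394, -0.56984952,  0.10066267]), 'ft_torque': array([-0.02790342,  0.00963322,  0.02251763]), 'grip_force': 0.0, 'finger_gap': 0.08550620717210944}
```

View pics/scene0.png

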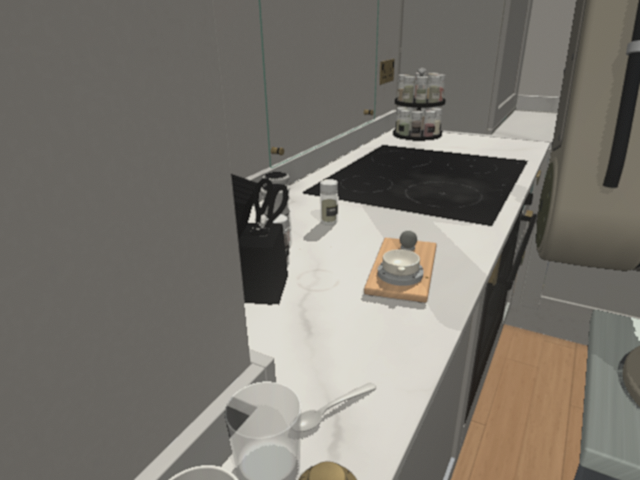

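View pics/side0.png

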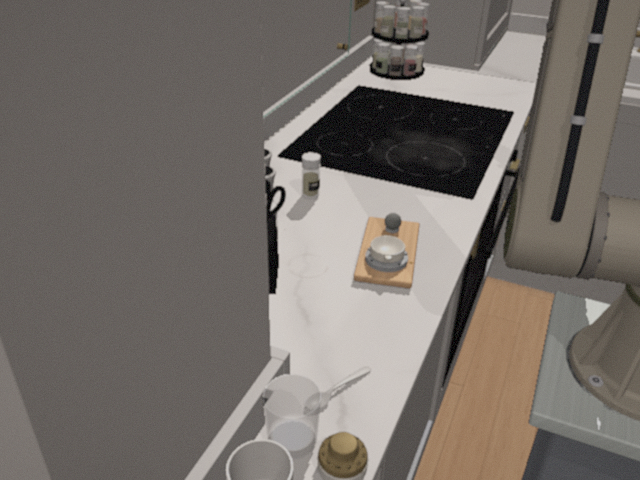

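The scene picture shows the board with the ball at about (408,240) and the dish at (401,264). In the side picture the ball is at (393,221) and the dish at (386,252). I'll enlarge both.

Run:
```python
import cv2,numpy as np
a=cv2.imread("pics/scene0.png")[225:305,355:445]; b=cv2.imread("pics/side0.png")[205:290,345:430]
a=cv2.resize(a,(400,int(80*400/90)),interpolation=cv2.INTER_CUBIC); b=cv2.resize(b,(400,400),interpolation=cv2.INTER_CUBIC)
o=np.zeros((400,800,3),np.uint8);o[:a.shape[0],:400]=a;o[:,400:]=b
cv2.imwrite("pics/crop0.png",o)
```

```text
(no output)
```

View pics/crop0.png

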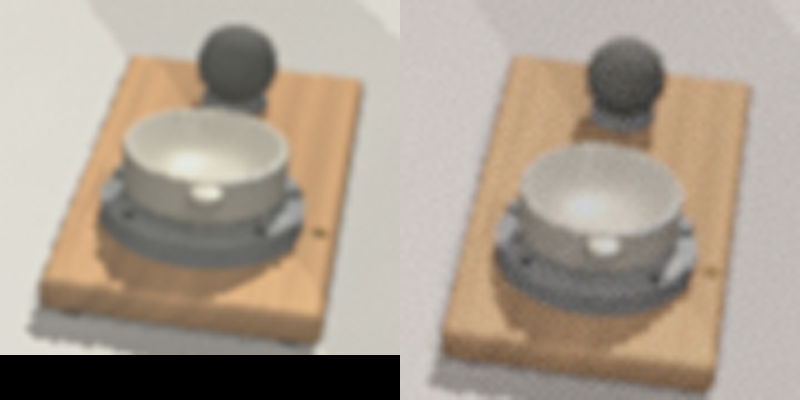

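View pics/wrist0.png

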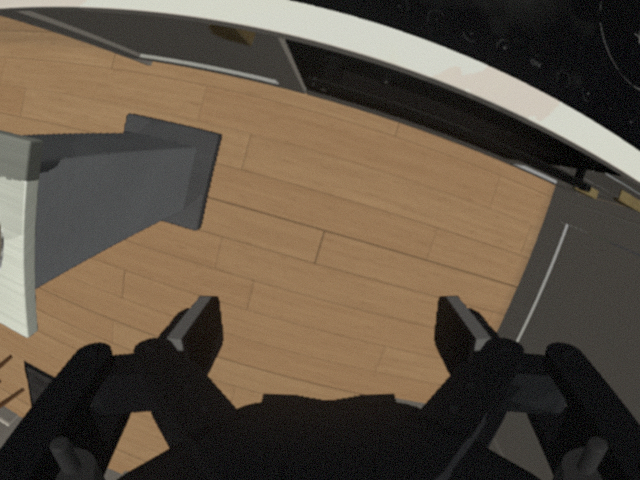

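The crop shows the ball, the dish rim, the tab facing the camera, and the pin on the right at scene crop (320,232) and side crop (711,271). I'll triangulate those.

Create h.py:
```python
from workcell import env
import numpy as np, cv2
from scipy.spatial.transform import Rotation as Ro
def ray(c,uv):
    K,R,t=[np.array(c[k]) for k in("K","R","t")]
    d=np.linalg.solve(K,[uv[0],uv[1],1]); 
    return -R.T@t, R.T@d/np.linalg.norm(d)
def wray(c,uv):
    K,R,t=[np.array(c[k]) for k in("K","R","t")]
    d=np.linalg.solve(K,[uv[0],uv[1],1])[:2]; r=np.hypot(*d)+1e-12
    return -R.T@t, R.T@np.r_[np.sin(r)*d/r,np.cos(r)]
def wproj(c,X):
    p=np.array(c["R"])@X+c["t"]; r=np.hypot(p[0],p[1]); a=np.arctan2(r,p[2])
    return np.array(c["K"])[:2,:2]@(p[:2]/r*a)+np.array(c["K"])[:2,2]
def tri(rays):
    A=sum(np.eye(3)-np.outer(d,d) for o,d in rays); b=sum((np.eye(3)-np.outer(d,d))@o for o,d in rays)
    return np.linalg.solve(A,b)
def onz(r,z): o,d=r; return o+d*(z-o[2])/d[2]
def toT(p=None):
    "world point in tool axes from tcp"
    s=env.get_state(); q=s["orientation"]; R=Ro.from_quat(q[[1,2,3,0]]).as_matrix()
    return R, s["tcp_pos"], (R.T@(np.array(p)-s["tcp_pos"]) if p is not None else None)
```

Run:
```python
from h import *
a=env.read_camera("scene"); b=env.read_camera("side")
P=dict(ball=((237,64),(225,76),.038),rim=((206,150),(201,193),.052),tab=((207,193),(204,245),.051),pin=((320,232),(311,271),.02),
FL=((131,57),(115,58),.018),FR=((363,82),(350,87),.018),NL=((42,285),(45,335),.018),NR=((322,320),(313,370),.018))
for n,(p,q,z) in P.items():
    p=np.array([355,225])+(np.array(p)+.5)/(400/90)-.5; q=np.array([345,205])+(np.array(q)+.5)/(400/85)-.5
    r=[ray(a,p),ray(b,q)]
    print(n,tri(r).round(4),onz(r[0],z).round(4),onz(r[1],z).round(4))
print(toT()[0].round(3))
```

```text
ball [ 0.4863 -0.1979  0.0382] [ 0.4856 -0.1996  0.038 ] [ 0.4873 -0.1973  0.038 ]
rim [ 0.4612 -0.0871  0.052 ] [ 0.4604 -0.0883  0.052 ] [ 0.462 -0.086  0.052]
tab [ 0.4483 -0.0527  0.0523] [ 0.4482 -0.0563  0.051 ] [ 0.4497 -0.0534  0.051 ]
pin [ 0.4143 -0.0951  0.0224] [ 0.4146 -0.1002  0.02  ] [ 0.4161 -0.0976  0.02  ]
FL [ 0.5431 -0.2151  0.0227] [ 0.5462 -0.2253  0.018 ] [ 0.5459 -0.2215  0.018 ]
FR [ 0.4396 -0.2395  0.0216] [ 0.4403 -0.248   0.018 ] [ 0.4421 -0.2443  0.018 ]
NL [ 0.4995 -0.0156  0.0167] [ 0.4984 -0.0145  0.018 ] [ 0.4993 -0.0132  0.018 ]
NR [ 0.3952 -0.0366  0.0192] [ 0.3946 -0.0396  0.018 ] [ 0.3967 -0.0371  0.018 ]
[[ 0.959  0.284 -0.   ]
 [ 0.284 -0.959  0.001]
 [ 0.    -0.001 -1.   ]]
```

Units first: shifts go in units of 50 mm and turns go in units of 0.2 rad. So 0.12 m is 2.4, 0.11 m is 2.2.

Emit:
tcp_steps:
  moves:
    - {"pos": [1, -0.6, 0]}
    - {"pos": [2.04, -1.24, 0.4]}
    - {"pos": [3.08, -1.86, 0.8]}
    - {"pos": [4.1, -2.46, 1.2]}
    - {"pos": [5.12, -3.08, 1.6]}
    - {"pos": [6.16, -3.7, 2]}
    - {"pos": [7.2, -4.32, 2.2]}
    - {"pos": [8.2, -4.94, 2.4]}
  finger_gap: 0.06
  squeeze: 20

```text
clock: 1.25
tcp_pos: [0.487, -0.1971, 0.133]
orientation: [0.0, 0.99, 0.143, 0.0]
wrist_force: [0.3, -0.3, -0.0]
finger_gap: 0.0601
grip_force: 0.0
```

Emit:
tcp_steps:
  moves:
    - {}
    - {}

```text
clock: 1.5
tcp_pos: [0.4856, -0.1985, 0.1333]
orientation: [0.0, 0.99, 0.144, -0.0]
wrist_force: [-0.2, 0.5, 0.1]
finger_gap: 0.06
grip_force: 0.0
```

Run:
```python
from h import *
c=env.read_camera("wrist"); print(c["R"].tolist(),c["t"])
cv2.imwrite("pics/w1.png",c["image"][:,:,::-1])
a=env.read_camera("scene")["image"][:,:,::-1];b=env.read_camera("side")["image"][:,:,::-1]
cv2.imwrite("pics/s1.png",a);cv2.imwrite("pics/b1.png",b)
b=cv2.resize(b[120:300,320:450],None,fx=3.3,fy=3.3,interpolation=2)
w=cv2.resize(c["image"][:,160:500,::-1],None,fx=1,fy=1)
o=np.zeros((600,800,3),np.uint8);o[:b.shape[0],:b.shape[1]]=b;o[:480,460:]=w
cv2.imwrite("pics/c1.png",o); print(toT([.4863,-.198,.038]))
```

```text
[[0.28566856163056187, -0.9583282084748368, 0.0007195396689006006], [-0.9252204059409975, -0.2756036331382006, 0.26078695870652613], [-0.24972119118389058, -0.07516436817025296, -0.9653961075285444]] [-0.32864979  0.39117737  0.36763226]
(array([[ 9.59509688e-01,  2.81675513e-01,  2.54570874e-04],
       [ 2.81675611e-01, -9.59509551e-01, -5.20924344e-04],
       [ 9.75315532e-05,  5.71538361e-04, -9.99999832e-01]]), array([ 0.48518891, -0.19997313,  0.13373314]), array([ 0.00161254, -0.00163498,  0.09573238]))
```

View pics/c1.png

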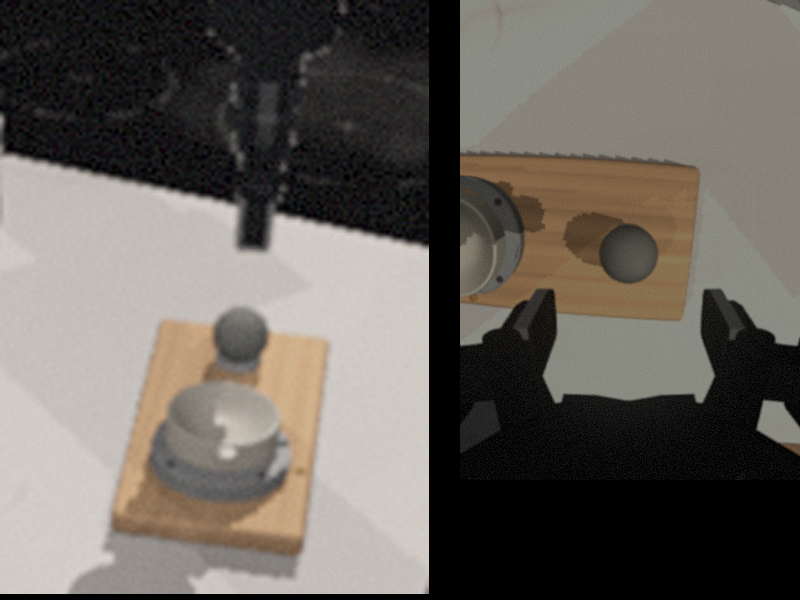

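The left crop shows the near finger's lower end at side pixel (396,195). In the wrist view on the right, the ball's centre is at (328,254).

Run:
```python
from h import *
b=env.read_camera("side"); c=env.read_camera("wrist")
o,d=ray(b,(396.2,195))
R,t,_=toT(); print(t)
for off in (.03,.037,.0445):
    p=t-R[:,1]*off
    k=((p-o)[:2]@d[:2])/(d[:2]@d[:2]); x=o+k*d; print(off,x.round(4),"lat err",np.linalg.norm((x-p)[:2]).round(4),"tip below tcp",(t[2]-x[2]).round(4))
p=tri([wray(c,(328,254)),ray(env.read_camera("scene"),(407.9,239.0)),ray(b,(392.4,220.8))]);print("ball",p,onz(wray(c,(328,254)),.038),R.T@(p-t))
```

```text
[ 0.48521427 -0.20001366  0.13372938]
0.03 [ 0.4778 -0.1709  0.1148] lat err 0.0011 tip below tcp 0.0189
0.037 [ 0.476  -0.1642  0.1187] lat err 0.0013 tip below tcp 0.015
0.0445 [ 0.4741 -0.1569  0.1229] lat err 0.0014 tip below tcp 0.0108
ball [ 0.48591573 -0.19905154  0.03797838] [ 0.48445634 -0.19975045  0.038     ] [ 0.00091831 -0.0007784   0.09575084]
```

Emit:
tcp_steps:
  moves:
    - {"pos": [0.01, -0.01, 0.6]}
    - {"pos": [0.01, -0.01, 1.1]}
    - {"pos": [0.01, -0.01, 1.46]}
    - {"pos": [0.01, -0.01, 1.64]}
    - {"pos": [0.01, -0.01, 1.64]}
    - {"pos": [0.01, -0.01, 1.64]}
  finger_gap: 0.06
  squeeze: 20

```text
clock: 2.55
tcp_pos: [0.4866, -0.1986, 0.0522]
orientation: [0.0, 0.99, 0.143, 0.001]
wrist_force: [-0.5, 0.0, -0.0]
finger_gap: 0.06
grip_force: 0.0
```

Emit:
tcp_steps:
  moves:
    - {}
    - {}
    - {}
    - {}
    - {}
    - {}
  finger_gap: 0.03
  squeeze: 20

```text
clock: 3.3
tcp_pos: [0.4867, -0.1984, 0.052]
orientation: [0.001, 0.99, 0.143, 0.001]
wrist_force: [0.0, -1.1, 5.9]
finger_gap: 0.0346
grip_force: 19.9
```

Run:
```python
from h import *
b=env.read_camera("side")["image"][:,:,::-1];a=env.read_camera("scene")["image"][:,:,::-1]
c=env.read_camera("wrist")["image"][:,:,::-1]
b=cv2.resize(b[170:290,345:430],None,fx=4.7,fy=4.7,interpolation=2);w=c[:,160:550]
o=np.zeros((600,800,3),np.uint8);o[:b.shape[0],:b.shape[1]]=b;o[:480,410:]=w
cv2.imwrite("pics/c2.png",o)
```

```text
(no output)
```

View pics/c2.png

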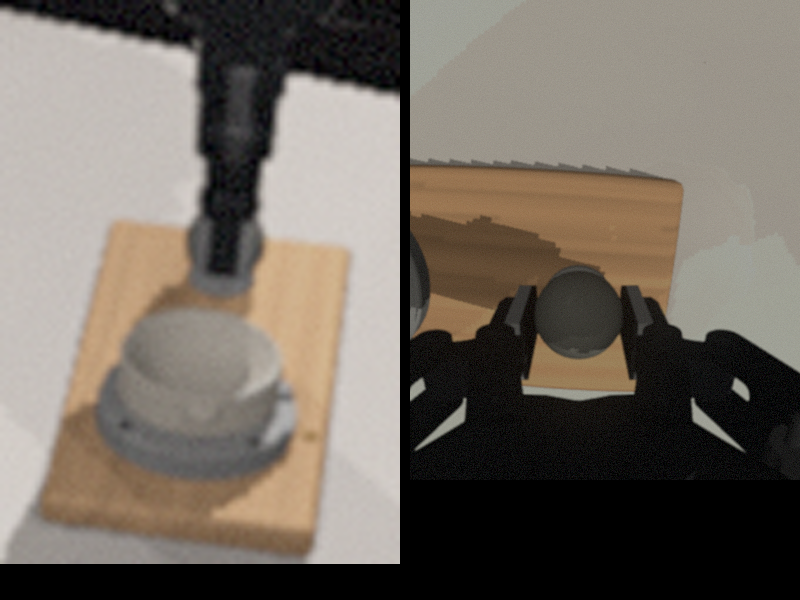

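The near fingertip in the side view is at about (392.9,228.5), and the ball sits between the pads in the wrist view. I'll work out the tip height.

Run:
```python
from h import *
b=env.read_camera("side")
o,d=ray(b,(392.6,228.3)); R,t,_=toT()
for off in (.018,.024,.028,.032):
    p=t-R[:,1]*off
    k=((p-o)[:2]@d[:2])/(d[:2]@d[:2]); x=o+k*d; print(off,"lat",np.linalg.norm((x-p)[:2]).round(4),"z",x[2].round(4))
print(env.get_state()["wrist_force"])
```

```text
0.018 lat 0.0007 z 0.0306
0.024 lat 0.0005 z 0.0344
0.028 lat 0.0004 z 0.0369
0.032 lat 0.0003 z 0.0394
[ 0.48571638 -1.07946877  5.71337014]
```

In the tool's units: -0.06 m is -1.2, -0.05 m is -1.

Emit:
tcp_steps:
  moves:
    - {"pos": [0, 0, -0.1]}
    - {"pos": [0, 0, -0.3]}
    - {"pos": [0, 0, -0.7]}
    - {"pos": [0, 0, -1]}
    - {"pos": [0, 0, -1.2]}
    - {"pos": [0, 0, -1.2]}
    - {"pos": [0, 0, -1.2]}

```text
clock: 4.38
tcp_pos: [0.4859, -0.1978, 0.111]
orientation: [-0.0, 0.99, 0.143, -0.0]
wrist_force: [0.4, -0.2, -0.5]
finger_gap: 0.0344
grip_force: 20.1
```

Run:
```python
from h import *
S=env.read_camera("side");b=S["image"][:,:,::-1];A=env.read_camera("scene");a=A["image"][:,:,::-1]
C=env.read_camera("wrist");c=C["image"][:,:,::-1]
x=cv2.resize(a[190:310,355:445],None,fx=4.4,fy=4.4,interpolation=2)
w=c[60:480,60:460]
o=np.zeros((600,800,3),np.uint8);o[:x.shape[0],:x.shape[1]]=x;o[:420,400:]=w
cv2.imwrite("pics/c3.png",o)
p=np.array([.4612,-.0871,.057]); R,t,_=toT(); print(t,R.T@(p-t))
for r in (wray(C,(0,0)),): pass
print(env.get_state()["finger_gap"])
```

```text
[ 0.48571535 -0.19779945  0.11074208] [ 0.00796221 -0.11305714  0.05383555]
0.034393142260137545
```

View pics/c3.png

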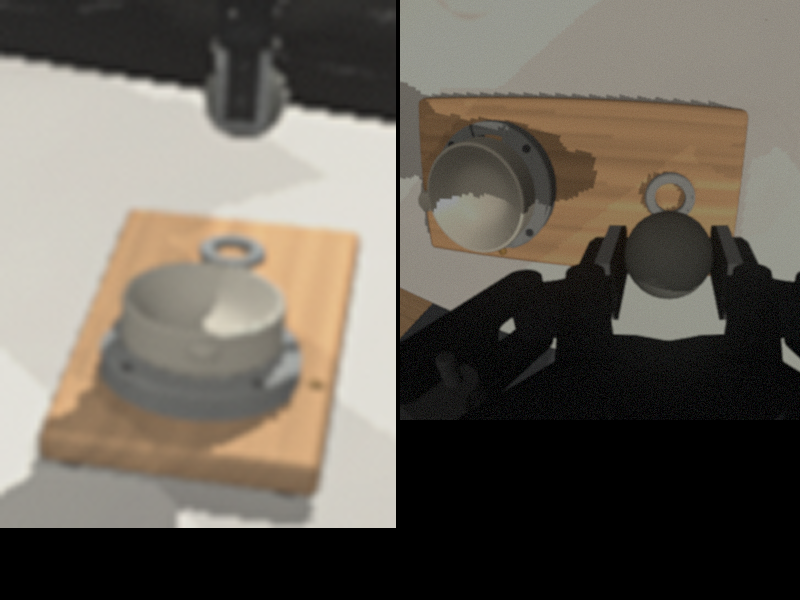

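The ball is held and the ring is empty. In the wrist view the rim's centre is at about (140,256), the tab at (85,260), the pin at (162,310), the ring at (330,257) and the ball at (330,314).

Run:
```python
from h import *
C=env.read_camera("wrist");A=env.read_camera("scene")
off=np.array([-340,60])
pts=[onz(wray(C,np.array(p)+off),.052)[:2] for p in((428,197),(533,200),(480,140),(482,252))]
from scipy.optimize import least_squares
f=least_squares(lambda v:[np.hypot(*(p-v[:2]))-v[2] for p in pts],[.46,-.087,.033]); print("rim",f.x,np.array(pts).round(4).tolist())
for n,p,z in(("pin",(502,250),.022),("tab",(426,200),.051),("ring",(670,197),.022)): print(n,onz(wray(C,np.array(p)+off),z))
b=tri([wray(C,(330,314)),ray(A,(410.5,211.6))]);R,t,_=toT();print("ball",b,R.T@(b-t))
```

```text
rim [ 0.46241812 -0.09308957  0.03404269] [[0.4527, -0.0595], [0.4719, -0.1268], [0.4954, -0.0904], [0.4301, -0.1003]]
pin [ 0.41736839 -0.10193175  0.022     ]
tab [ 0.44973381 -0.05748334  0.051     ]
ring [ 0.48547425 -0.19844061  0.022     ]
ball [ 0.48465767 -0.19848541  0.09748766] [-0.00130166  0.00026715  0.01341091]
```

Emit:
tcp_steps:
  moves:
    - {"pos": [0.06, -0.6, 0]}
    - {"pos": [0.12, -1.4, 0]}
    - {"pos": [0.14, -2, 0]}
    - {"pos": [0.14, -2.2, 0]}
    - {"pos": [0.14, -2.2, 0.2]}
    - {"pos": [0.14, -2.2, 0.4]}
    - {"pos": [0.14, -2.2, 0.4]}
    - {"pos": [0.14, -2.2, 0.4]}

```text
clock: 5.62
tcp_pos: [0.4617, -0.0912, 0.0911]
orientation: [-0.0, 0.99, 0.143, -0.0]
wrist_force: [0.5, 0.3, 0.3]
finger_gap: 0.0344
grip_force: 20.1
```

Run:
```python
from h import *
a=env.read_camera("scene")["image"][:,:,::-1];b=env.read_camera("side")["image"][:,:,::-1]
c=env.read_camera("wrist")["image"][:,:,::-1]
x=cv2.resize(b[170:290,345:430],None,fx=4.7,fy=4.7,interpolation=2)
w=c[120:480,130:530]
o=np.zeros((600,800,3),np.uint8);o[:x.shape[0],:x.shape[1]]=x;o[:360,400:]=w
cv2.imwrite("pics/c4.png",o); print(env.get_state()["tcp_pos"])
```

```text
[ 0.46191139 -0.09093511  0.09156419]
```

View pics/c4.png

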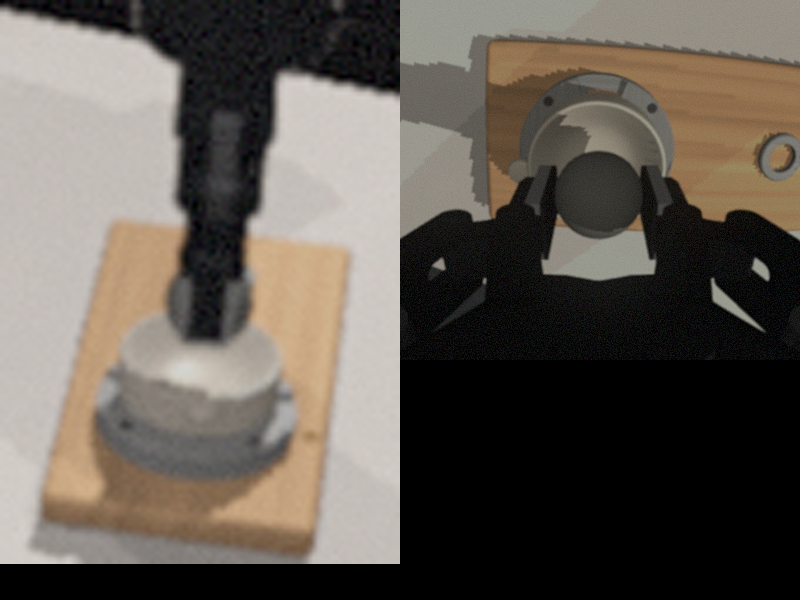

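The ball is over the dish. In the wrist view its left-right position is centred, and the far rim edge is at (328,221) with the collar edge at (328,193). I'll check the fore-aft position.

Run:
```python
from h import *
C=env.read_camera("wrist"); R,t,_=toT()
for uv,z,r in(((328,221),.052,.033),((327,193),.030,.041)):
    p=onz(wray(C,uv),z); print(R.T@(p-t)-[r,0,0])
p=onz(wray(C,(449+60,276)),.022); print("ring",p)
```

```text
[-0.00152652 -0.00048874  0.03963302]
[-4.34231994e-05 -9.90133320e-04  6.16366269e-02]
ring [ 0.48560004 -0.19507982  0.022     ]
```

Emit:
tcp_steps:
  moves:
    - {"pos": [-0.02, -0.01, 0.14]}
    - {"pos": [-0.02, -0.01, 0.26]}
    - {"pos": [-0.02, -0.01, 0.34]}
    - {"pos": [-0.02, -0.01, 0.37]}
    - {"pos": [-0.02, -0.01, 0.37]}

```text
clock: 6.45
tcp_pos: [0.4605, -0.0904, 0.0728]
orientation: [-0.0, 0.99, 0.143, -0.0]
wrist_force: [-0.6, -0.1, -1.4]
finger_gap: 0.0343
grip_force: 20.1
```

Emit:
tcp_steps:
  moves:
    - {"pos": [0, 0, 0.02]}
    - {"pos": [0, 0, 0.02]}

```text
clock: 6.7
tcp_pos: [0.4606, -0.0904, 0.072]
orientation: [0.0, 0.99, 0.143, 0.0]
wrist_force: [-0.8, -0.1, -0.2]
finger_gap: 0.0346
grip_force: 20.1
```

Emit:
tcp_steps:
  moves:
    - {"pos": [0, 0, 0.02]}
    - {"pos": [0, 0, 0.02]}

```text
clock: 6.95
tcp_pos: [0.461, -0.0904, 0.0715]
orientation: [0.0, 0.99, 0.143, 0.001]
wrist_force: [-0.2, 0.5, 4.5]
finger_gap: 0.0347
grip_force: 20.5
```

Emit:
tcp_steps:
  moves:
    - {}
    - {}
    - {}
  finger_gap: 0.046
  squeeze: 20

```text
clock: 7.32
tcp_pos: [0.4609, -0.0904, 0.0716]
orientation: [0.0, 0.99, 0.143, 0.0]
wrist_force: [-1.1, 1.4, 7.2]
finger_gap: 0.046
grip_force: 4.1
```

Emit:
tcp_steps:
  moves:
    - {"pos": [0, 0, -0.2]}
    - {"pos": [0, 0, -0.6]}
    - {"pos": [0, 0, -1]}
    - {"pos": [0, 0, -1.2]}

```text
clock: 7.82
tcp_pos: [0.4611, -0.0907, 0.1321]
orientation: [0.001, 0.99, 0.143, 0.001]
wrist_force: [0.1, 0.5, -0.2]
finger_gap: 0.0459
grip_force: 0.0
```

Emit:
tcp_steps:
  moves:
    - {"rotvec": [0, 0, -0.85]}
    - {"rotvec": [0, 0, -1.7]}
    - {"rotvec": [0, 0, -2.55]}
    - {"rotvec": [0, 0, -3.4]}
    - {"rotvec": [0, 0, -4.25]}
    - {"rotvec": [0, 0, -5.1]}
    - {"rotvec": [0, 0, -5.95]}
    - {"rotvec": [0, 0, -5.95]}
  finger_gap: 0.085

```text
clock: 8.82
tcp_pos: [0.4603, -0.0903, 0.1307]
orientation: [-0.0, 0.74, 0.673, -0.0]
wrist_force: [-0.9, -0.4, 0.1]
finger_gap: 0.0852
grip_force: 0.0
```

Emit:
tcp_steps:
  moves:
    - {}
    - {}

```text
clock: 9.07
tcp_pos: [0.4605, -0.0904, 0.1308]
orientation: [0.0, 0.74, 0.673, -0.0]
wrist_force: [-0.3, -0.1, -0.4]
finger_gap: 0.0852
grip_force: 0.0
```

Run:
```python
from h import *
C=env.read_camera("wrist");c=C["image"][:,:,::-1]
b=env.read_camera("side")["image"][:,:,::-1]
x=cv2.resize(b[170:290,345:430],None,fx=4.7,fy=4.7,interpolation=2)
w=c[60:480,130:530]
o=np.zeros((600,800,3),np.uint8);o[:x.shape[0],:x.shape[1]]=x;o[:420,400:]=w
cv2.imwrite("pics/c5.png",o); print(toT([.4614,-.0902,.057]),env.get_state()["joint_pos"])
```

```text
(array([[ 9.37411758e-02,  9.95596600e-01, -3.74349687e-05],
       [ 9.95596596e-01, -9.37411791e-02, -9.72749837e-05],
       [-1.00355841e-04, -2.81514561e-05, -9.99999995e-01]]), array([ 0.46051666, -0.09037786,  0.13088039]), array([0.0002673 , 0.00086485, 0.07388034])) [-3.65030298e-01  1.88183684e-01 -4.32592129e-01  9.50020758e-01
 -1.04229267e-04  1.29964504e+00]
```

View pics/c5.png

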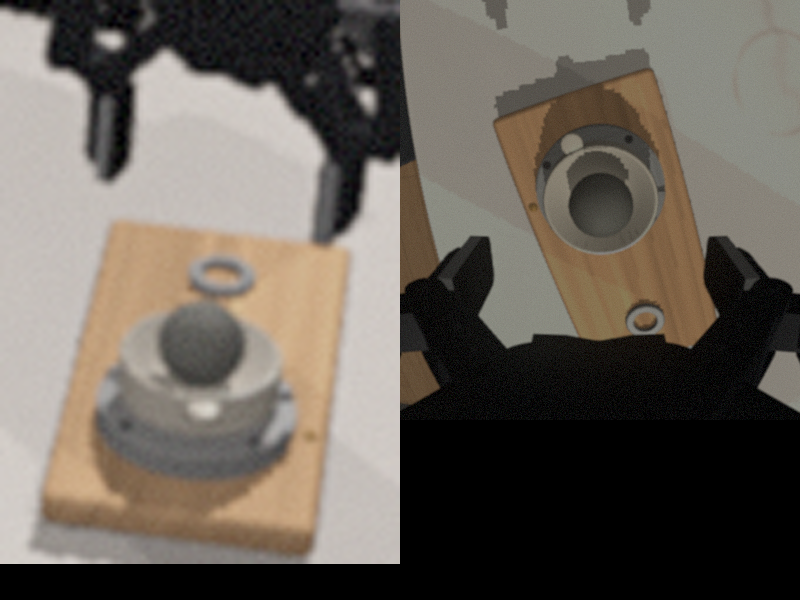

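The ball lies in the bowl. In the wrist view the rim runs from 544 to 659 in crop x and from 146 to 254 in y, with the tab at (571,144) and the pin at (533,208).

Run:
```python
from h import *
from scipy.optimize import least_squares
C=env.read_camera("wrist");off=np.array([-270,60]);R,t,_=toT()
pts=[onz(wray(C,np.array(p)+off),.052)[:2] for p in((544,202),(659,197),(598,146),(603,254))]
f=least_squares(lambda v:[np.hypot(*(p-v[:2]))-v[2] for p in pts],[.46,-.087,.033]).x
b=onz(wray(C,np.array((601,205))+off),.057); tab=onz(wray(C,np.array((571,144))+off),.051); pin=onz(wray(C,np.array((533,208))+off),.022)
print("rim",f,"ball",b,"tab",tab,"pin",pin)
ang=lambda p:np.degrees(np.arctan2(*(p[:2]-f[:2])[::-1])); print("tab ang",ang(tab),"pin",ang(pin),"d",np.hypot(*(tab[:2]-f[:2])))
print("in tool",R.T@(np.r_[f[:2],.052]-t))
```

```text
rim [ 0.46142585 -0.08999901  0.03241425] ball [ 0.461073   -0.08976558  0.057     ] tab [ 0.44785391 -0.05547913  0.051     ] pin [ 0.41554605 -0.09960279  0.022     ]
tab ang 111.46291501788268 pin -168.17727137870503 d 0.03709204644590241
in tool [0.0004838  0.00085311 0.07889645]
```

Emit:
tcp_steps:
  moves:
    - {"pos": [0.01, 0.02, 0.6]}
    - {"pos": [0.01, 0.02, 1.1]}
    - {"pos": [0.01, 0.02, 1.4]}
    - {"pos": [0.01, 0.02, 1.56]}
    - {"pos": [0.01, 0.02, 1.64]}
    - {"pos": [0.01, 0.02, 1.64]}
    - {"pos": [0.01, 0.02, 1.64]}
  finger_gap: 0.085
  squeeze: 30

```text
clock: 10.1
tcp_pos: [0.4621, -0.0902, 0.0495]
orientation: [0.001, 0.739, 0.673, 0.0]
wrist_force: [-0.1, -0.1, 0.2]
finger_gap: 0.0852
grip_force: 0.0
```

Emit:
tcp_steps:
  moves:
    - {}
    - {}
    - {}
  finger_gap: 0.072

```text
clock: 10.48
tcp_pos: [0.4617, -0.09, 0.049]
orientation: [0.0, 0.739, 0.673, 0.0]
wrist_force: [-0.3, 1.0, 0.4]
finger_gap: 0.072
grip_force: 0.0
```

Emit:
tcp_steps:
  moves:
    - {}
    - {}
    - {}
    - {}
  finger_gap: 0.06
  squeeze: 30

```text
clock: 10.98
tcp_pos: [0.4617, -0.09, 0.0493]
orientation: [0.0, 0.739, 0.673, 0.0]
wrist_force: [-0.8, 0.1, 5.7]
finger_gap: 0.0646
grip_force: 32.9
```

Run:
```python
from h import *
C=env.read_camera("wrist");c=C["image"][:,:,::-1]
b=env.read_camera("side")["image"][:,:,::-1]
x=cv2.resize(b[170:290,345:430],None,fx=4.7,fy=4.7,interpolation=2)
w=c[60:480,130:530]
o=np.zeros((600,800,3),np.uint8);o[:x.shape[0],:x.shape[1]]=x;o[:420,400:]=w
cv2.imwrite("pics/c6.png",o); s=env.get_state();print(s["wrist_force"],s["ft_torque"],s["tcp_pos"])
```

```text
[-0.93791387 -0.08565645  4.40510878] [0.15652416 0.32030832 0.03280609] [ 0.46172527 -0.09002741  0.04931716]
```

View pics/c6.png

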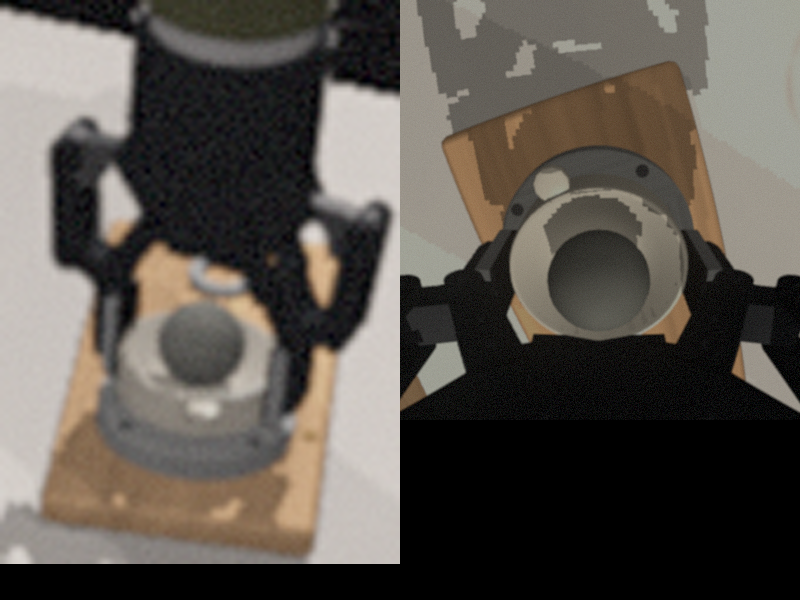

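The pads sit square on the dish sides, clear of the tab, and the ball is in the middle. Next is the slow turn.

In the tool's units: -0.0005 m is -0.01, -0.7 rad is -3.5.

Emit:
tcp_steps:
  moves:
    - {"pos": [0, 0, -0.01], "rotvec": [0, 0, -0.25]}
    - {"pos": [0, 0, -0.01], "rotvec": [0, 0, -0.65]}
    - {"pos": [0, 0, -0.01], "rotvec": [0, 0, -1.1]}
    - {"pos": [0, 0, -0.01], "rotvec": [0, 0, -1.6]}
    - {"pos": [0, 0, -0.01], "rotvec": [0, 0, -2.1]}
    - {"pos": [0, 0, -0.01], "rotvec": [0, 0, -2.6]}
    - {"pos": [0, 0, -0.01], "rotvec": [0, 0, -3.1]}
    - {"pos": [0, 0, -0.01], "rotvec": [0, 0, -3.5]}

```text
clock: 12.08
tcp_pos: [0.4616, -0.09, 0.0493]
orientation: [0.0, 0.462, 0.887, -0.0]
wrist_force: [-0.7, -0.8, 1.8]
finger_gap: 0.0644
grip_force: 33.7
```

Emit:
tcp_steps:
  moves:
    - {"rotvec": [0, 0, -0.5]}
    - {"rotvec": [0, 0, -1]}
    - {"rotvec": [0, 0, -1.5]}
    - {"rotvec": [0, 0, -2]}
    - {"rotvec": [0, 0, -2.5]}
    - {"rotvec": [0, 0, -3]}
    - {"rotvec": [0, 0, -3.4]}
    - {"rotvec": [0, 0, -3.65]}

```text
clock: 13.08
tcp_pos: [0.4617, -0.09, 0.0493]
orientation: [0.0, 0.116, 0.993, -0.0]
wrist_force: [-0.7, -0.8, 0.6]
finger_gap: 0.0642
grip_force: 33.7
```

Emit:
tcp_steps:
  moves:
    - {}
    - {}

```text
clock: 13.32
tcp_pos: [0.4617, -0.09, 0.0494]
orientation: [0.0, 0.117, 0.993, -0.0]
wrist_force: [0.5, -0.2, 0.0]
finger_gap: 0.0648
grip_force: 33.6
```

Run:
```python
from h import *
C=env.read_camera("wrist");c=C["image"][:,:,::-1]
b=env.read_camera("side")["image"][:,:,::-1]
x=cv2.resize(b[170:290,345:430],None,fx=4.7,fy=4.7,interpolation=2)
w=c[60:480,130:530]
o=np.zeros((600,800,3),np.uint8);o[:x.shape[0],:x.shape[1]]=x;o[:420,400:]=w
cv2.imwrite("pics/c7.png",o); s=env.get_state();print(s["wrist_force"],s["ft_torque"],s["tcp_pos"],toT()[0].round(3))
```

```text
[ 1.02425567 -0.27164599  0.21608852] [-0.09308401 -0.10942447  0.04966064] [ 0.4616955  -0.09007531  0.04936065] [[-0.973  0.232  0.   ]
 [ 0.232  0.973 -0.   ]
 [-0.    -0.    -1.   ]]
```

View pics/c7.png

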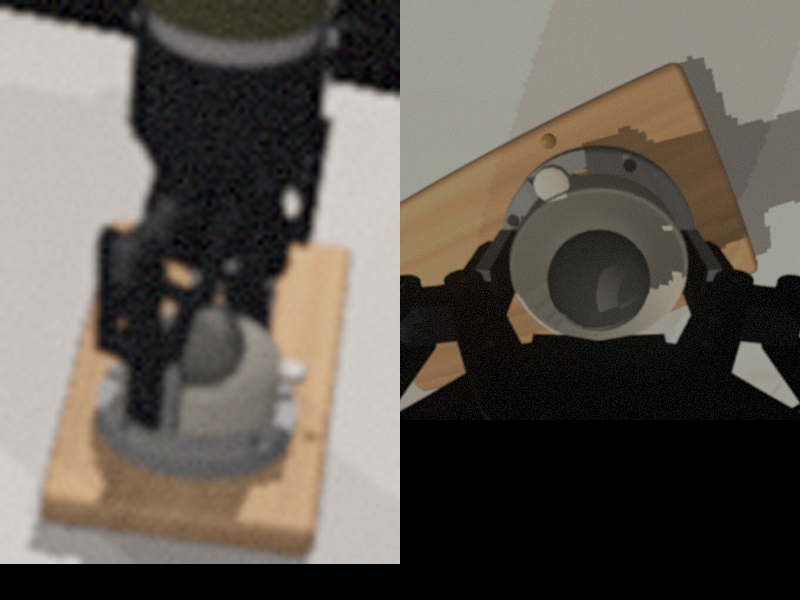

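The tab turned with the gripper and is now in front of the pin: tab at crop (551,183), pin at (548,141), nothing slipped. I'll check the angle between them.

Run:
```python
from h import *
C=env.read_camera("wrist");off=np.array([-270,60]);R,t,_=toT()
for ax in (t[:2],np.array([.4614,-.0900])):
  for p,z in(((551,183),.051),((548,141),.022)):
    q=onz(wray(C,np.array(p)+off),z); print(q.round(4),np.degrees(np.arctan2(*(q[:2]-ax)[::-1]))%360)
S=env.read_camera("side")
for p,z in(((292,370),.051),((310,436),.022)):
    q=onz(ray(S,np.array([345,170])+np.array(p)/4.7-.4),z); print(q.round(4),np.degrees(np.arctan2(*(q[:2]-t[:2])[::-1]))%360)
```

```text
[ 0.4243 -0.0973  0.051 ] 190.93625979449632
[ 0.4138 -0.0995  0.022 ] 191.1849396233575
[ 0.4243 -0.0973  0.051 ] 191.0732549152264
[ 0.4138 -0.0995  0.022 ] 191.29317350626147
[ 0.4263 -0.0948  0.051 ] 187.5939711801459
[ 0.4155 -0.0942  0.022 ] 185.15257516606442
```

Emit:
tcp_steps:
  moves:
    - {"pos": [0, 0, -0.02]}
    - {"pos": [0, 0, -0.06]}
    - {"pos": [0, 0, -0.1]}

```text
clock: 13.9
tcp_pos: [0.4613, -0.0899, 0.0543]
orientation: [-0.0, 0.117, 0.993, 0.0]
wrist_force: [-0.0, -1.0, -1.8]
finger_gap: 0.0644
grip_force: 33.8
```

Emit:
tcp_steps:
  moves:
    - {"pos": [0, 0, -0.04]}
    - {"pos": [0, 0, -0.1]}
    - {"pos": [0, 0, -0.16]}
    - {"pos": [0, 0, -0.2]}

```text
clock: 14.4
tcp_pos: [0.4617, -0.09, 0.0647]
orientation: [0.0, 0.117, 0.993, -0.0]
wrist_force: [-0.0, -0.6, -3.0]
finger_gap: 0.0645
grip_force: 33.8
```

The lift is free: only about 3 N, which is the weight of the dish and ball. I'll continue up to 10 cm.

In the tool's units: -0.081 m is -1.62, -0.074 m is -1.48.

Emit:
tcp_steps:
  moves:
    - {"pos": [0, 0, -0.08]}
    - {"pos": [0, 0, -0.24]}
    - {"pos": [0, 0, -0.46]}
    - {"pos": [0, 0, -0.72]}
    - {"pos": [0, 0, -1]}
    - {"pos": [0, 0, -1.26]}
    - {"pos": [0, 0, -1.48]}
    - {"pos": [0, 0, -1.62]}

```text
clock: 15.4
tcp_pos: [0.4618, -0.0901, 0.1463]
orientation: [0.0, 0.117, 0.993, -0.0]
wrist_force: [0.2, -0.2, -3.0]
finger_gap: 0.0644
grip_force: 33.9
```

Emit:
tcp_steps:
  moves:
    - {"pos": [0, 0, -0.06]}
    - {"pos": [0, 0, -0.08]}
    - {"pos": [0, 0, -0.08]}
    - {"pos": [0, 0, -0.08]}
    - {"pos": [0, 0, -0.08]}
    - {"pos": [0, 0, -0.08]}

```text
clock: 16.15
tcp_pos: [0.4615, -0.09, 0.1493]
orientation: [-0.0, 0.117, 0.993, 0.0]
wrist_force: [0.0, 0.3, -3.3]
finger_gap: 0.0646
grip_force: 33.9
```

Run:
```python
from h import *
C=env.read_camera("wrist");c=C["image"][:,:,::-1]
b=env.read_camera("side")["image"][:,:,::-1]
x=cv2.resize(b[130:290,340:440],None,fx=3.75,fy=3.75,interpolation=2)
w=c[60:480,130:530]
o=np.zeros((600,800,3),np.uint8);o[:x.shape[0],:x.shape[1]]=x;o[:420,400:]=w
cv2.imwrite("pics/c8.png",o); s=env.get_state();print(s["wrist_force"],s["tcp_pos"])
```

```text
[ 0.49469563  0.43144281 -2.81122507] [ 0.46155888 -0.0899726   0.14933386]
```

View pics/c8.png

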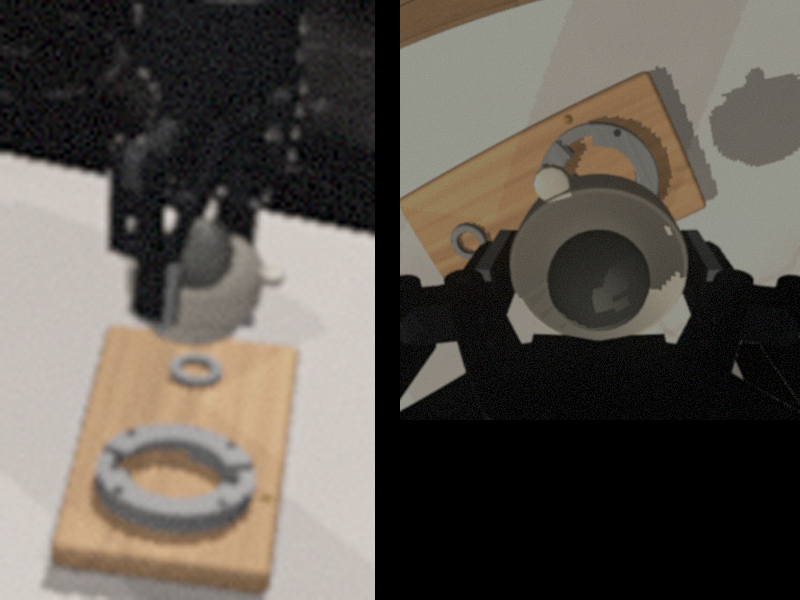

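The dish hangs clear of the collar with the ball in the middle. To check that it's level, I'll compare the dish in the wrist view before and after the lift.

Run:
```python
import cv2,numpy as np
o=[cv2.resize(cv2.imread(f"pics/{n}.png")[140:350,500:700],(400,420),interpolation=2) for n in("c7","c8")]
cv2.imwrite("pics/cmp.png",np.hstack(o))
```

View pics/cmp.png

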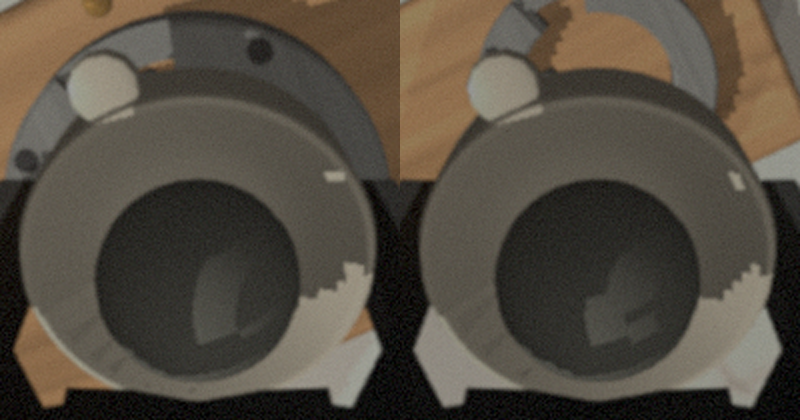

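The rim, tab and ball sit at the same pixels before and after the lift, so the dish is level and didn't slip, and the ball is centred. Handing in.

```bash
python3 -c "
from workcell import env
print(env.hand_in())"
```

```text
the job is handed in; nothing more can be done
None
```

The ball is in the middle of the dish, the dish was turned about 82° to the pin and lifted 10 cm, and it was level and still in the gripper when I handed the job in at about 16 s.

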